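Empty the tilting polishing barrel

ROBOT

A 7-joint arm with a two-finger parallel gripper is mounted at the origin on the work surface. World frame = base frame: x ahead of the robot, y to its left, z up, the work surface at z = 0. Lengths are in m, angles in rad, forces in N, time in s.
With the tool pointing down it reaches from about 0.4 to 0.875 m from the base axis. Payload 19.3 kg.
Tool frame: the origin (TCP) lies midway between the tips of the shut fingers; the grasp point (between the pads) lies 19 mm behind it; x points along the fingers, y is the direction in which the jaws open and shut, and the axes are right-handed (so a half turn about x gives the same grasp; the last joint's range is limited). The gripper opens to 85 mm and grips with 20 to 120 N. Pads are 22 mm wide; open, the fingers measure 114 mm over their backs; the gripper's body (76 mm by 85 mm) begins 54 mm behind the grasp point. The pads swing forward as they close: fully open they stand 13 mm farther back than shut.
Start: joints at [-1.286, 0.521, -0.036, 1.599, 0.021, 1.021, -0.113], TCP at [0.217, 0.586, 0.231] pointing down, gripper open.
Joint ranges: [-2.91, 2.91], [-0.3, 2.13], [-1.5, 1.42], [0.17, 2.43], [-1.26, 4.41], [0.16, 1.93], [-2.52, 2.52]. Speed limits (rad/s): [1.89, 1.89, 2.39, 2.39, 3.01, 3.01, 3.01].

INTERFACE

Orientations are given as [roll, pitch, yaw] about the fixed x, y, z axes, in that order (R = Rz(yaw) Ry(pitch) Rx(roll)).
In Python, from workcell import telemetry, vision, workorder gives the robot as it stands. The module is installed in compiled form; this text tells all that it offers.
- The arm moves only by the tool play_rows, never from a script. Its argument "deltas" is a list of rows, each a list of 7 numbers: the shift along the world's x, y, z in mm, then the turn, a rotation vector about the world's x, y, z in degrees, then the finger opening in mm, from 0 to 85.4. In form: [[x, y, z, wx, wy, wz, jaw], ...]. A call has 1 to 8 rows; each row shifts and turns the commanded pose from where the row before left it; what a row does not reach is not made up. A row lasts 1/8 s, in which the tool goes at most 62.5 mm and 10.7 degrees, less where a joint would pass 70% of its speed; a pose out of reach is approached as far as the arm can. A call with a gripper value outside its range is refused whole. The fingers move at their own pace and stop on an object; "grip_force" is the grip in N (left out, the last holds). Time passes only in rows, so rows that do not move let the fingers close. It gives the time, the measured TCP pose, the force and the opening at its end, in the units of the state.
- telemetry.observe(): the state, without advancing time (a new reading comes with each control period).
- vision.grab_frame(name): name is "side" or "top"; returns the picture (400x640x3 uint8, red, green, blue); there is no depth.
- vision.camera_info(name): a dict with "mtx" (3x3 intrinsics, pixels), "k1" (the pictures are not rectified: a ray, as slopes to the right and down, at radius r is drawn at 1 + k1 r^2 times it, then the intrinsics apply), "rvec" (rotation vector, rad) and "tvec" (3), from world to camera coordinates, as OpenCV has them. Camera axes: x right, y down, z forward; pixel columns grow to the right and rows downward; lengths in m; the calibration is good to about 2 mm. A picture is of the moment at which its call begins. camera_info takes no time and is no camera call.
- workorder.job_done(): hands the job in, once; it reports no verdict.
The state is a dict: "clock": time; "qpos": joint angles; "qd": joint speeds; "joint_efforts": joint torques, N m; "position": TCP position; "tool_rot": TCP orientation; "force": force on the tool from outside, world axes, zero at the start; "moment": the same for the moment, N m; "grip_width": finger opening in m.
Only numpy, scipy, OpenCV 4.12 (cv2) and the standard library are available. Lean on these libraries where they do the work, as an engineer would, in place of code of your own. Each camera call takes 0.05 s, during which the arm holds its last target. There are 200 camera calls.

TASK

Unscrew the black cap of the aluminium polishing barrel in the tilting stand, about a quarter turn anticlockwise seen from above, and set it down flat, grip up, on the bare bench. Then swing the barrel right over by its lever so that the two brass blanks inside fall into the wooden tray, where they stay; the barrel may be left tipped. The screw-top jars standing about are not part of the job.

Things in the scene. Friction and masses are not known exactly. Their poses are not given: they have to be found in the camera images.
- stand: Dark steel yoke stand, bolted down, holding the barrel between two slanting arms. Origin on the bench straight below the barrel's centre; z up, +x the way the barrel pours, +y the lever's side. Base plate x -80 to -20, y -75 to 75, 10 mm high; arms at y +-56. The barrel's pivot line runs along y through x = 0 at height 115 mm. Bench from x -80 to 40, y -210 to -110 is bare: room for the cap.
- barrel_mouth (a point): Centre of the mouth rim of the aluminium barrel (62 mm across, 85 long, mouth 54 mm inside), 40 mm from the pivot line; z points out of the mouth. Barrel upright: rim 155 mm above the bench, bottom at 70; the two thread lugs beside the cap reach 45 mm from the centre line and 168 mm high.
- barrel (a joint): Tilt q of the barrel on its pivot (rad): 0 upright, grows as the mouth swings to the stand's +x, stop at 2.45 (mouth down). Friction (0.15 N m) holds it wherever it is left. The lever pin turns with it: centre at x = 70 sin(q - 1.047), z = 115 + 70 cos(q - 1.047) mm in the stand's frame, so it travels up, over the top and down beyond.
- lever_pin (a point): Centre of the free part of the black round handle pin at the end of the barrel's lever: 12 mm thick, free over 36 mm, parallel to the pivot line (y), 92 mm to the stand's +y side, 70 mm from the pivot line. Pinch it lightly from above (fingers closing across it, along stand x) and follow its arc with the fingers pointing down: it turns between them. Pushing level from behind binds at first. Axes turn with the barrel.
- cap: Black screw cap, 80 g, origin at centre of underside, z up. Plug 49 across, 8 high (in the mouth); disc 60 across with ears along +-x to 38 from centre, up to 14 high; grip bar on top 46 long (cap x), 14 thick (y), 13 to 50 mm high. Closed: origin 147 above bench, cap x within 0.15 rad of stand x. Turned anticlockwise 1.05 to 2.2 rad from stand x (best 1.4) it lifts straight off; turns without rising.
- tray: Open wooden tray 150 (x) x 140 (y) x 32 mm high, walls and floor 8 thick, fixed under the pouring side. Origin at the centre of its underside, axes nearly along the stand's.
- blank_a: Plain round brass pendant blank, a disc 22 mm across, 8 thick, 25 g, lying in the barrel at the start, hidden by the cap. Origin at the centre of its underside.
- blank_b: A second blank like blank_a, lying on it in the barrel.
Mind the look-alikes: they are no part of the job. There is more than one size of the tray; the job needs the smallest. What is shaped like the cap but purple is not meant.

How it is judged:
On the way, in this order (a step that is already met when the one before it is completed fails the run):
1. the cap is unscrewed on the barrel (turned past 0.9 rad from the stand's x axis) (angle between the x axis of cap and the x axis of stand, either way round above 0.9 rad and horizontal distance between cap and stand below 0.02 m and height (world z) of cap below 0.2 m and value of joint barrel below 0.3 rad), for 0.05 s.
2. the cap lies flat on the bench while the barrel is still upright (height (world z) of cap below 0.006 m and angle between cap's own z axis and vertical below 0.17 rad and value of joint barrel below 0.5 rad), for 0.2 s.
3. the barrel is swung over past 1.9 rad (value of joint barrel above 1.9 rad), for 0.1 s.
At the end, for the whole second after the job is handed in: Both blanks lie at rest inside the tray's walls (centre within 69 mm along x and 64 mm along y of the tray's centre, below the rim), and the cap lies at rest on the bench itself, its underside less than 6 mm above it, grip up, within 0.17 rad of level (x of blank_a in the frame of tray between -0.069 and 0.069 m and y of blank_a in the frame of tray between -0.064 and 0.064 m and z of each of blank_a, blank_b in the frame of tray below 0.032 m and linear speed of each of blank_a, blank_b, cap below 0.03 m/s and x of blank_b in the frame of tray between -0.069 and 0.069 m and y of blank_b in the frame of tray between -0.064 and 0.064 m and height (world z) of cap below 0.006 m and angle between cap's own z axis and vertical below 0.17 rad); the robot touches nothing.
It also fails if it takes over 64 s, if anything falls off the work surface, if the arm or the gripper's body presses on something with over 40 N, if the wrist force passes 120 N, or if a joint passes its speed limit or range.

## Working session

There is one attempt and no reset: what is moved stays moved. The work goes in short steps, Python scripts to look and compute and a tool call to move; the robot and the scene stay as the last step left them, time stands still between calls to the robot, and variables do not carry over. Pictures are saved under pics/ and viewed, about 8 in all and at most 12, crops included, and the job is handed in when it is done.

Besides the shell and the picture viewer there is one more tool, called after "Call:" as name(argument=value, ...) on one line, values as JSON. play_rows: Moves the arm, as the interface text tells. Its arguments: {"type":"object","properties":{"deltas":{"type":"array","items":{"type":"array","items":{"type":"number"}}},"grip_force":{"type":"number"}},"required":["deltas"]}

```bash
mkdir -p pics
cat > h.py <<'E'
import numpy as np, cv2
from workcell import telemetry, vision, workorder
def cam(n):
    c=vision.camera_info(n); R=cv2.Rodrigues(np.array(c["rvec"],float))[0]; t=np.array(c["tvec"],float).ravel()
    return np.array(c["mtx"],float),np.array([c["k1"],0,0,0,0.]),R,t
def ray(n,uv):
    K,d,R,t=cam(n); p=cv2.undistortPoints(np.array([[uv]],float),K,d)[0,0]
    return -R.T@t, R.T@np.array([p[0],p[1],1])
def onz(n,uv,z):
    o,v=ray(n,uv); return o+v*(z-o[2])/v[2]
def proj(n,P):
    K,d,R,t=cam(n); return cv2.projectPoints(np.array(P,float).reshape(-1,3),cv2.Rodrigues(R)[0],t,K,d)[0].reshape(-1,2)
def tri(uv1,uv2):
    o1,a=ray("top",uv1);o2,b=ray("side",uv2)
    s=np.linalg.lstsq(np.c_[a,-b],o2-o1,rcond=None)[0]; p,q=o1+s[0]*a,o2+s[1]*b
    return (p+q)/2,np.linalg.norm(p-q)
def save(n,f):
    im=vision.grab_frame(n); cv2.imwrite("pics/"+f,im[:,:,::-1]); return im
E
python3 - <<'E'
from h import *
for n in("top","side"):
    save(n,n+"0.png"); K,d,R,t=cam(n); print(n,K.tolist(),d[0],(-R.T@t).round(3),R.round(2).tolist())
print(telemetry.observe())
E
```

```text
top [[437.9437910353194, 0.0, 327.6532396367833], [0.0, 437.9437910353194, 198.03117776122198], [0.0, 0.0, 1.0]] -0.10255446787444762 [ 0.385 -0.035  1.064] [[0.02, -1.0, -0.0], [-1.0, -0.02, -0.07], [0.07, 0.0, -1.0]]
side [[371.6446198274654, 0.0, 321.86457703962327], [0.0, 371.6446198274654, 195.734540853511], [0.0, 0.0, 1.0]] 0.019261110215155183 [0.446 0.483 0.737] [[-1.0, 0.01, 0.0], [0.01, 0.76, -0.65], [-0.01, -0.65, -0.76]]
{'clock': 0.1, 'qpos': array([-1.28621395,  0.52196227, -0.03632898,  1.59995011,  0.02120366,
        1.02107795, -0.11280742]), 'qd': array([-0.00110307, -0.00091426, -0.00193013, -0.00120346, -0.00031965,
       -0.00023221,  0.00080061]), 'joint_efforts': array([ 2.62640344e-03, -9.28473043e+01,  1.98343500e+00, -3.70543671e+01,
        1.80624914e-02,  5.17681488e-03, -2.46373912e-05]), 'position': array([0.21704456, 0.58578591, 0.23077868]), 'tool_rot': array([-1.49929007,  1.56978372, -1.8540876 ]), 'force': array([-0.68737018, -0.9989083 ,  0.46569135]), 'moment': array([-0.03102009, -0.02375907,  0.01600854]), 'grip_width': 0.08562126826872735}
```

View pics/top0.png

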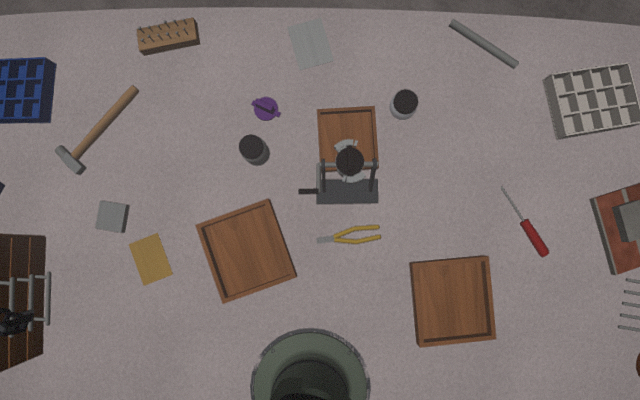

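View pics/side0.png

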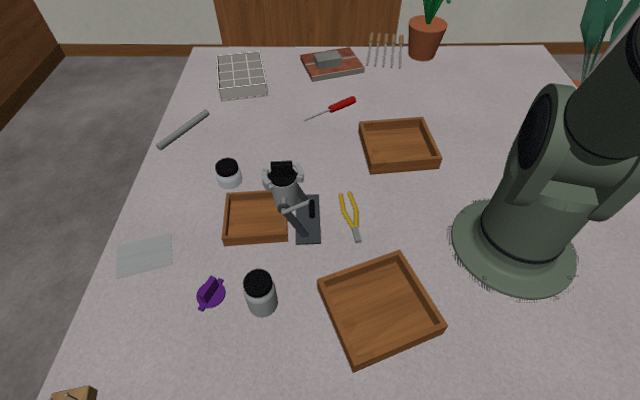

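Run:
```python
from h import *
t=cv2.imread("pics/top0.png")[95:215,290:400]; s=cv2.imread("pics/side0.png")[145:255,210:330]
a=cv2.resize(t,None,fx=4.5,fy=4.5,interpolation=3)[:, :400]; 
a=cv2.resize(t,(400,436),interpolation=3); b=cv2.resize(s,(400,367),interpolation=3)
o=np.zeros((436,800,3),np.uint8); o[:,:400]=a; o[:367,400:]=b
cv2.imwrite("pics/crop1.png",np.clip(o*1.6,0,255).astype(np.uint8))
for uv in [(317,203),(378,203)]: print("plate",onz("top",uv,.01).round(4))
for uv in [(317,107),(375,106)]: print("tray far",onz("top",uv,.032).round(4))
print("cap",tri((350,160),(284,176)), "topdisc",onz("top",(350,161),.16).round(4))
print("pin",tri((308,191),(311,208)))
```

```text
plate [ 0.4462 -0.0068  0.01  ]
plate [ 0.4493 -0.1539  0.01  ]
tray far [ 0.6763 -0.002   0.032 ]
tray far [ 0.6819 -0.1417  0.032 ]
cap (array([ 0.5263569 , -0.07761405,  0.15537072]), np.float64(0.0060091628237960515)) topdisc [ 0.5266 -0.0775  0.16  ]
pin (array([0.46340488, 0.00880279, 0.15062365]), np.float64(0.0011308592494261383))
```

View pics/crop1.png

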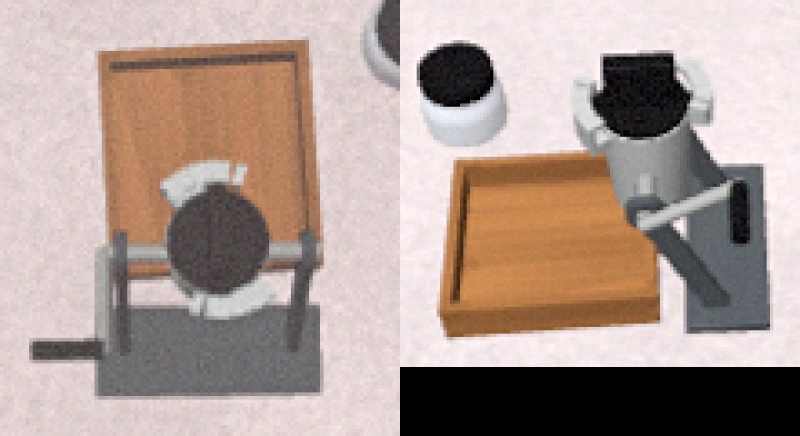

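```bash
cat >> h.py <<'E'
from scipy.spatial.transform import Rotation as Ro
def st():
    s=telemetry.observe(); R=Ro.from_euler('xyz',s["tool_rot"]).as_matrix()
    print("t",round(s["clock"],2),"pos",(s["position"]*1000).round(1),"x",R[:,0].round(3),"jaw yaw deg",np.degrees(np.arctan2(R[1,1],R[0,1])).round(1),"q",s["qpos"].round(2),"F",s["force"].round(1),"M",s["moment"].round(2),"w",round(s["grip_width"]*1000,1)); return s
E
python3 -c "
from h import *; st()"
```

```text
t 0.1 pos [217.  585.8 230.8] x [-0.    -0.001 -1.   ] jaw yaw deg 69.7 q [-1.29  0.52 -0.04  1.6   0.02  1.02 -0.11] F [-0.7 -1.   0.5] M [-0.03 -0.02  0.02] w 85.6
```

Call:
play_rows(deltas=[[20,-50,25,0,0,0,85],[35,-50,20,0,0,0,85],[40,-50,0,0,0,0,85],[40,-50,0,0,0,0,85]], grip_force=40)

```text
clock: 0.6
position: [0.3502, 0.3881, 0.2759]
tool_rot: [1.263, 1.57, 0.908]
force: [1.1, 0.5, 0.5]
grip_width: 0.0851
```

```bash
python3 -c "
from h import *; st()"
```

```text
t 0.6 pos [350.2 388.1 275.9] x [ 0.  0. -1.] jaw yaw deg 69.7 q [-0.97  0.31  0.02  1.82 -0.01  1.02  0.27] F [1.1 0.5 0.5] M [ 0.05 -0.08 -0.03] w 85.1
```

Call:
play_rows(deltas=[[11,-29,0,0,0,-9.9,85],[11,-29,0,0,0,-9.9,85],[11,-29,0,0,0,-9.9,85],[11,-29,0,0,0,-9.9,85],[11,-29,0,0,0,-9.9,85],[11,-29,0,0,0,-9.9,85],[11,-29,0,0,0,-9.9,85],[11,-29,0,0,0,-9.9,85]])

```text
clock: 1.6
position: [0.4374, 0.1568, 0.2757]
tool_rot: [-1.291, 1.571, -3.033]
force: [0.2, 0.3, 0.0]
grip_width: 0.085
```

Call:
play_rows(deltas=[[11,-29,0,0,0,-9.9,85],[11,-29,0,0,0,-9.9,85],[11,-29,0,0,0,-9.9,85],[11,-29,0,0,0,-9.9,85],[11,-29,0,0,0,-9.9,85],[11,-29,0,0,0,-9.9,85],[11,-29,0,0,0,-9.9,85],[0,0,0,0,0,-10,85]])

```text
clock: 2.6
position: [0.5145, -0.0475, 0.2757]
tool_rot: [1.526, 1.57, -1.604]
force: [-0.9, 0.3, -0.1]
grip_width: 0.0852
```

Run:
```python
from h import *
st()
s=save("side","s2.png"); t=save("top","t2.png")
a=cv2.resize(t[80:220,270:430],(400,350),interpolation=3);b=cv2.resize(s[110:250,210:370],(400,350),interpolation=3)
cv2.imwrite("pics/crop2.png",np.clip(np.hstack([a,b])[:,:,::-1]*1.5,0,255).astype(np.uint8))
```

```text
t 2.6 pos [514.5 -47.5 275.7] x [-0.    -0.001 -1.   ] jaw yaw deg -89.3 q [-0.59  0.38  0.75  1.86 -0.3   1.02 -1.27] F [-0.9  0.3 -0.1] M [ 0.04 -0.04 -0.03] w 85.2
```

View pics/crop2.png

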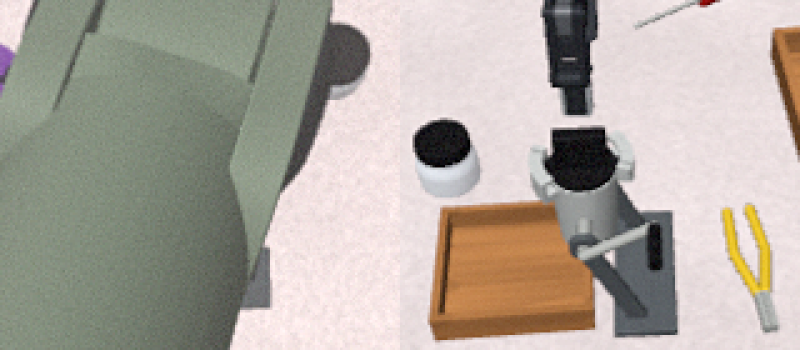

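Run:
```python
from h import *
for u in (271.6,292.4):
    print(onz("side",(u,161.6),.197).round(4))
print(proj("side",[[.527+a,-.078+b,.197] for a in(-.023,.023) for b in(-.007,.007)]).round(1))
s=cv2.imread("pics/s2.png"); print(s[155:180,282].max(1), s[162:168,262:300].max(2))
```

```text
[ 0.5461 -0.0788  0.197 ]
[ 0.5027 -0.0785  0.197 ]
[[291.9 159.4]
 [291.6 164.1]
 [270.  159.6]
 [269.4 164.2]]
[ 25 117 156 159 158 136  61  18  19  24  15  21  17  11  21  14   8  16
  10  20   5  11  17  22  13] [[156 157 158 155 156 157 157 162 106  30  21  23  13  11  13   9  15  13
   11   9  18   7  11   8  11  20   6  14  15   1 138 159 156 151 145 146
  154 155]
 [156 153 154 155 155 155 158 164 106  12  15  16  19  14  19  18  15  21
   19  13  19  16  16  23  18  19  18  19  19   6 117 146 146 143 142 140
  142 147]
 [155 153 154 156 156 158 159 165 106  12  18  11  21  18  18  19  19  20
   21  19  24  19  26  20  30  25  21  31  28  15  97 132 140 144 139 138
  139 140]
 [158 157 156 155 153 155 158 166 110  22  33  27  29  29  29  31  24  26
   24  24  15  24  16  24  18  11  19   9  20   6  66  98 126 140 140 140
  135 138]
 [159 157 158 156 154 153 158 165 107  10  19  19  18  19  19  22  18  13
    8  17  21  12  15  13  20  19  12  18  11   1  70 114 110 118 135 143
  138 141]
 [157 152 153 157 155 156 161 164 110  21   7  10   9   8  11  20  10  18
   17   6  17  20  15  15  15  12  15  10  10   6  74 148 146 111 129 142
  141 139]]
```

Call:
play_rows(deltas=[[9.5,-28,0,0,0,0.5,85],[0,0,-20,0,0,0,70],[0,0,-30,0,0,0,60],[0,0,-25,0,0,0,50],[0,0,-20,0,0,0,50],[0,0,-14,0,0,0,50],[0,0,0,0,0,0,50]])

```text
clock: 3.58
position: [0.5234, -0.073, 0.1662]
tool_rot: [-0.126, 1.57, 3.046]
force: [0.4, -0.3, 0.4]
grip_width: 0.0501
```

Run:
```python
from h import *
st()
s=save("side","s3.png")
cv2.imwrite("pics/crop3.png",np.clip(cv2.resize(s[120:220,220:340],(600,500),interpolation=3)[:,:,::-1]*2.,0,255).astype(np.uint8))
```

```text
t 3.58 pos [523.4 -73.  166.2] x [-0.001  0.    -1.   ] jaw yaw deg -88.2 q [-0.43  0.54  0.64  1.94 -0.44  0.8  -1.09] F [ 0.4 -0.3  0.4] M [-0.06  0.01 -0.  ] w 50.1
```

View pics/crop3.png

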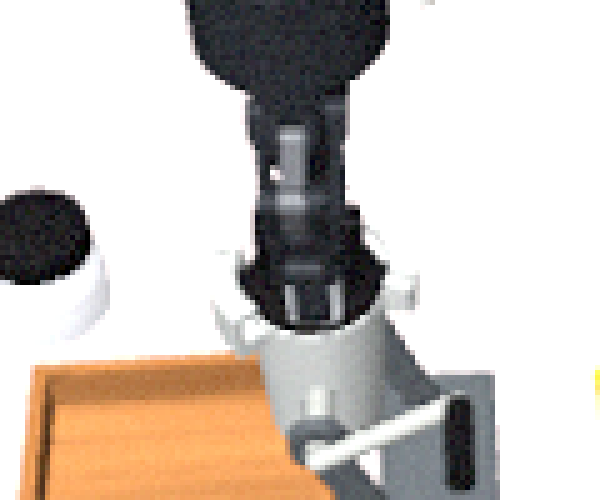

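Call:
play_rows(deltas=[[3,-4,0,0,0,0,50],[0,0,0,0,0,0,30],[0,0,0,0,0,0,5],[0,0,0,0,0,0,5],[0,0,0,0,0,0,5],[0,0,0,0,0,0,5]], grip_force=50)

```text
clock: 4.38
position: [0.5269, -0.0772, 0.1671]
tool_rot: [-2.986, 1.57, 0.185]
force: [-1.0, 0.1, 6.2]
grip_width: 0.0135
```

```bash
python3 -c "
from h import *; st()"
```

```text
t 4.38 pos [526.9 -77.2 167.1] x [ 0.001  0.    -1.   ] jaw yaw deg -88.3 q [-0.42  0.54  0.64  1.93 -0.44  0.81 -1.08] F [-1.   0.1  6.2] M [ 0.04  0.26 -0.09] w 13.5
```

Call:
play_rows(deltas=[[0,0,0,0,0,5,5],[0,0,0,0,0,7,5],[0,0,0,0,0,7,5],[0,0,0,0,0,7,5],[0,0,0,0,0,7,5]])

```text
clock: 5.0
position: [0.527, -0.0772, 0.1671]
tool_rot: [2.607, 1.57, 0.074]
force: [0.3, 0.3, 4.4]
grip_width: 0.0132
```

```bash
python3 -c "
from h import *; st()"
```

```text
t 5.0 pos [527.  -77.2 167.1] x [ 0.001  0.    -1.   ] jaw yaw deg -55.1 q [-0.31  0.51  0.48  1.92 -0.32  0.79 -0.62] F [0.3 0.3 4.4] M [ 0.03  0.03 -0.07] w 13.2
```

Call:
play_rows(deltas=[[0,0,0,0,0,8,5],[0,0,0,0,0,8,5],[0,0,0,0,0,8,5],[0,0,0,0,0,8,5],[0,0,0,0,0,8,5],[0,0,0,0,0,7,5],[0,0,0,0,0,0,5],[0,0,0,0,0,0,5]])

```text
clock: 6.0
position: [0.527, -0.0773, 0.1671]
tool_rot: [1.72, 1.57, -0.0]
force: [-0.5, -0.8, 6.3]
grip_width: 0.0135
```

Run:
```python
from h import *
st()
s=save("side","s4.png")
cv2.imwrite("pics/crop4.png",np.clip(cv2.resize(s[120:220,220:340],(600,500),interpolation=3)[:,:,::-1]*2.5,0,255).astype(np.uint8))
```

```text
t 6.0 pos [527.  -77.3 167.1] x [ 0.001 -0.    -1.   ] jaw yaw deg -8.5 q [-0.16  0.47  0.26  1.92 -0.17  0.77  0.04] F [-0.5 -0.8  6.3] M [-0.12  0.17  0.12] w 13.5
```

View pics/crop4.png

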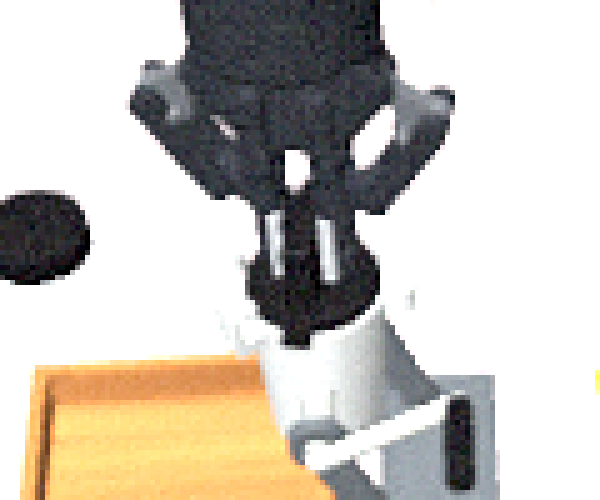

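The cap has turned with the hand: its ear now points at the side camera (about 296,335 in the crop) and is clear of the lugs. Next I lift it.

Call:
play_rows(deltas=[[0,0,3,0,0,0,5],[0,0,7,0,0,0,5],[0,0,12,0,0,0,5],[0,0,15,0,0,0,5],[0,0,15,0,0,0,5],[0,0,8,0,0,0,5],[0,0,0,0,0,0,5]])

```text
clock: 6.92
position: [0.527, -0.0772, 0.2273]
tool_rot: [1.794, 1.57, 0.077]
force: [-0.8, 0.3, -0.3]
grip_width: 0.0138
```

Run:
```python
from h import *
st()
s=save("side","s5.png")
cv2.imwrite("pics/crop5.png",np.clip(cv2.resize(s[80:220,220:340],(514,600),interpolation=3)[:,:,::-1]*2.5,0,255).astype(np.uint8))
```

```text
t 6.92 pos [527.  -77.2 227.3] x [ 0.001  0.    -1.   ] jaw yaw deg -8.3 q [-0.18  0.39  0.28  1.86 -0.13  0.91  0.02] F [-0.8  0.3 -0.3] M [-0.02 -0.01  0.03] w 13.8
```

View pics/crop5.png

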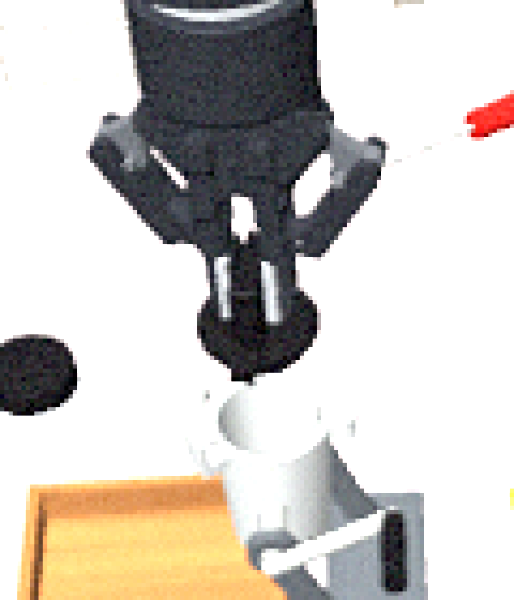

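Call:
play_rows(deltas=[[0,-15,0,0,0,0,5],[-4,-30,0,0,0,0,5],[-6,-40,0,0,0,0,5],[-6,-40,0,0,0,0,5],[-4,-28,0,0,0,0,5],[-2,-13,-15,0,0,0,5],[0,0,-30,0,0,0,5],[0,0,-40,0,0,0,5]])

```text
clock: 7.98
position: [0.5048, -0.243, 0.1401]
tool_rot: [2.054, 1.57, 0.338]
force: [1.3, -0.3, -0.7]
grip_width: 0.0132
```

Call:
play_rows(deltas=[[0,0,-40,0,0,0,5],[0,0,-35,0,0,0,5],[0,0,-20,0,0,0,5],[0,0,-12,0,0,0,5],[0,0,-6,0,0,0,5],[0,0,0,0,0,0,5],[0,0,0,0,0,0,5]])

```text
clock: 8.85
position: [0.5052, -0.2433, 0.0294]
tool_rot: [1.411, 1.57, -0.305]
force: [0.5, 0.1, -0.8]
grip_width: 0.0132
```

```bash
python3 -c "
from h import *; st()"
```

```text
t 8.85 pos [ 505.2 -243.3   29.4] x [ 0.001 -0.    -1.   ] jaw yaw deg -8.3 q [ 0.2   0.73  0.2   1.91 -0.27  0.53  0.44] F [ 0.5  0.1 -0.8] M [0.02 0.07 0.  ] w 13.2
```

Call:
play_rows(deltas=[[0,0,-4,0,0,0,5],[0,0,-3,0,0,0,5],[0,0,-1,0,0,0,5],[0,0,0,0,0,0,5]])

```text
clock: 9.35
position: [0.5047, -0.2432, 0.0207]
tool_rot: [-1.832, 1.571, 2.735]
force: [-0.3, 0.0, -1.9]
grip_width: 0.0133
```

Call:
play_rows(deltas=[[0,0,-1,0,0,0,5],[0,0,0,0,0,0,5]])

```text
clock: 9.6
position: [0.5048, -0.2432, 0.0199]
tool_rot: [1.555, 1.571, -0.161]
force: [-1.6, 0.2, 3.5]
grip_width: 0.0135
```

Call:
play_rows(deltas=[[0,0,0,0,0,0,20],[0,0,0,0,0,0,40],[0,0,0,0,0,0,50],[0,0,10,0,0,0,50],[0,0,40,0,0,0,50],[0,0,50,0,0,0,50],[0,0,50,0,0,0,50],[0,0,40,0,0,0,50]])

```text
clock: 10.6
position: [0.5048, -0.2433, 0.2125]
tool_rot: [1.457, 1.569, -0.259]
force: [0.2, -0.1, 1.0]
grip_width: 0.05
```

Run:
```python
from h import *
st()
s=save("side","s6.png")
cv2.imwrite("pics/crop6.png",np.clip(cv2.resize(s[60:240,190:370],(600,600),interpolation=3)[:,:,::-1]*1.8,0,255).astype(np.uint8))
```

```text
t 10.6 pos [ 504.8 -243.3  212.5] x [ 0.002 -0.    -1.   ] jaw yaw deg -8.3 q [ 0.11  0.46  0.32  1.81 -0.18  0.9   0.36] F [ 0.2 -0.1  1. ] M [ 0.04 -0.   -0.06] w 50.0
```

View pics/crop6.png

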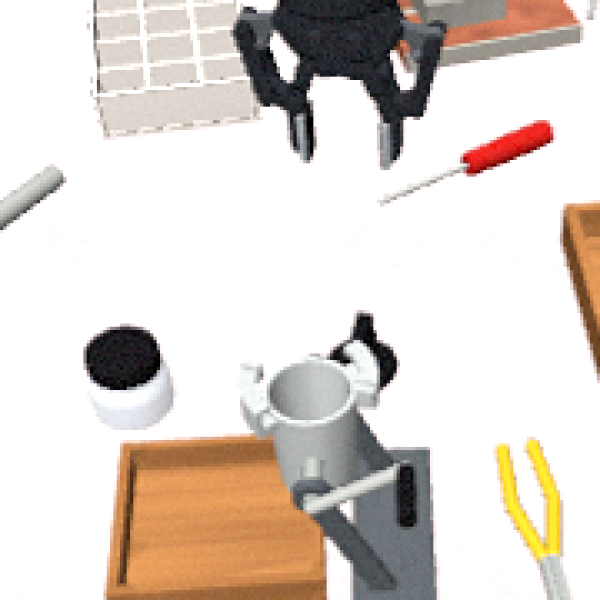

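The cap stands on the bench behind the barrel, bar up, and the barrel is open and upright. Now I go over to the lever pin.

Call:
play_rows(deltas=[[-2,15,20,0,0,2,50],[-7,40,10,0,0,2.5,50],[-7,45,0,0,0,2.5,50],[-7,45,0,0,0,2.5,50],[-7,45,0,0,0,0,50],[-7,40,0,0,0,0,50],[-4,26,0,0,0,0,50],[0,0,0,0,0,0,50]])

```text
clock: 11.65
position: [0.4635, 0.0144, 0.2402]
tool_rot: [2.494, 1.57, 0.946]
force: [0.2, -0.3, -1.3]
grip_width: 0.0501
```

Run:
```python
from h import *
st()
s=save("side","s7.png");t=save("top","t7.png")
a=cv2.resize(t[120:260,280:440],(400,350),interpolation=3);b=cv2.resize(s[110:250,230:390],(400,350),interpolation=3)
cv2.imwrite("pics/crop7.png",np.clip(np.hstack([a,b])[:,:,::-1]*2.,0,255).astype(np.uint8))
```

```text
t 11.65 pos [463.5  14.4 240.2] x [ 0.     0.001 -1.   ] jaw yaw deg 1.3 q [-0.33  0.26  0.21  2.01 -0.07  0.88 -0.06] F [ 0.2 -0.3 -1.3] M [-0.04 -0.03 -0.04] w 50.1
```

View pics/crop7.png

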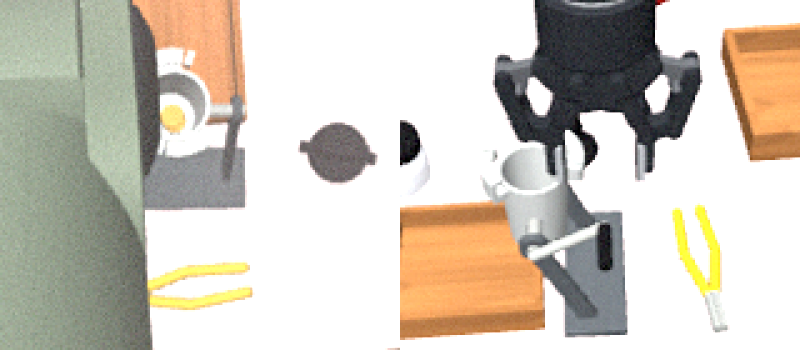

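Call:
play_rows(deltas=[[0.5,-1,-25,0,0,0,50],[0,0,-35,0,0,0,50],[0,0,-25,0,0,0,50],[0,0,-15,0,0,0,50],[0,0,-8,0,0,0,50],[0,0,0,0,0,0,50]])

```text
clock: 12.5
position: [0.4643, 0.0112, 0.1317]
tool_rot: [-1.059, 1.57, -2.61]
force: [-1.3, 0.2, 0.3]
grip_width: 0.05
```

Call:
play_rows(deltas=[[0,0,0,0,0,0,30],[0,0,0,0,0,0,5],[0,0,0,0,0,0,5],[0,0,0,0,0,0,5],[0,0,0,0,0,0,5]], grip_force=20)

```text
clock: 13.12
position: [0.463, 0.0118, 0.1321]
tool_rot: [-1.632, 1.569, 3.101]
force: [-10.5, -0.4, 12.4]
grip_width: 0.0111
```

Run:
```python
from h import *
st()
th=np.r_[0:2.4:17j]-1.047
p=np.c_[70*np.sin(th),115+70*np.cos(th)]; print(p[0],p[-1]); print(np.diff(p,axis=0).round(1).tolist())
```

```text
t 13.12 pos [463.   11.8 132.1] x [-0.002  0.    -1.   ] jaw yaw deg 1.2 q [-0.29  0.43  0.17  2.11 -0.13  0.61 -0.01] F [-10.5  -0.4  12.4] M [0.05 2.28 0.07] w 11.1
[-60.61486279 150.01197522] [ 68.34631903 130.12549751]
[[5.9, 8.7], [7.1, 7.7], [8.2, 6.5], [9.1, 5.2], [9.8, 3.8], [10.2, 2.3], [10.5, 0.8], [10.5, -0.8], [10.2, -2.4], [9.7, -3.9], [9.1, -5.3], [8.2, -6.6], [7.1, -7.7], [5.9, -8.7], [4.5, -9.5], [3.0, -10.0]]
```

Call:
play_rows(deltas=[[-1.5,0,1,0,0,0,5],[0,0,0,0,0,0,5],[5.9,0.1,8.7,0,0,0,5],[7.1,0.1,7.7,0,0,0,5],[0,0,0,0,0,0,5]])

```text
clock: 13.75
position: [0.4759, 0.0122, 0.1501]
tool_rot: [-2.091, 1.57, 2.642]
force: [-6.7, 0.9, 8.2]
grip_width: 0.0111
```

```bash
python3 -c "
from h import *; st()"
```

```text
t 13.75 pos [475.9  12.2 150.1] x [-0.001  0.    -1.   ] jaw yaw deg 1.2 q [-0.29  0.41  0.18  2.07 -0.12  0.67 -0.01] F [-6.7  0.9  8.2] M [0.24 1.46 0.08] w 11.1
```

Call:
play_rows(deltas=[[7.2,0.2,7.2,0,0,0,5],[9.1,0.2,5.2,0,0,0,5],[9.8,0.2,3.8,0,0,0,5],[10.2,0.2,2.3,0,0,0,5],[10.5,0.2,0.8,0,0,0,5],[10.5,0.2,-0.8,0,0,0,5]])

```text
clock: 14.5
position: [0.5337, 0.0134, 0.1684]
tool_rot: [-2.996, 1.57, 1.737]
force: [-6.0, 1.3, 0.8]
grip_width: 0.0112
```

```bash
python3 -c "
from h import *; st()"
```

```text
t 14.5 pos [533.7  13.4 168.4] x [-0.  0. -1.] jaw yaw deg 1.2 q [-0.28  0.47  0.19  1.91 -0.12  0.78 -0.  ] F [-6.   1.3  0.8] M [0.39 1.16 0.1 ] w 11.2
```

Call:
play_rows(deltas=[[10.2,0.2,-2.4,0,0,0,5],[9.7,0.2,-3.9,0,0,0,5],[9.1,0.2,-5.3,0,0,0,5],[8.2,0.2,-6.6,0,0,0,5],[7.1,0.2,-7.7,0,0,0,5],[5.9,0.1,-8.7,0,0,0,5]])

```text
clock: 15.25
position: [0.5837, 0.0144, 0.1325]
tool_rot: [-2.179, 1.571, 2.554]
force: [-4.4, 1.9, 2.8]
grip_width: 0.0113
```

```bash
python3 -c "
from h import *; st()"
```

```text
t 15.25 pos [583.7  14.4 132.5] x [-0.  0. -1.] jaw yaw deg 1.2 q [-0.25  0.59  0.18  1.81 -0.14  0.76  0.02] F [-4.4  1.9  2.8] M [0.35 1.15 0.13] w 11.3
```

Call:
play_rows(deltas=[[4.5,0.1,-9.5,0,0,0,5],[3,0.1,-10,0,0,0,5],[0,0,0,0,0,0,5],[0,0,0,0,0,0,5],[0,0,0,0,0,0,5],[0,0,0,0,0,0,5]])

```text
clock: 16.0
position: [0.591, 0.0145, 0.1138]
tool_rot: [1.63, 1.57, 0.08]
force: [2.9, 3.2, -1.0]
grip_width: 0.0107
```

Run:
```python
from h import *
st()
s=save("side","s8.png")
cv2.imwrite("pics/crop8.png",np.clip(cv2.resize(s[110:260,200:350],(600,600),interpolation=3)[:,:,::-1]*2.,0,255).astype(np.uint8))
```

```text
t 16.0 pos [591.   14.5 113.8] x [ 0.001  0.    -1.   ] jaw yaw deg 1.2 q [-0.24  0.62  0.17  1.8  -0.15  0.73  0.03] F [ 2.9  3.2 -1. ] M [ 0.64 -0.69  0.16] w 10.7
```

View pics/crop8.png

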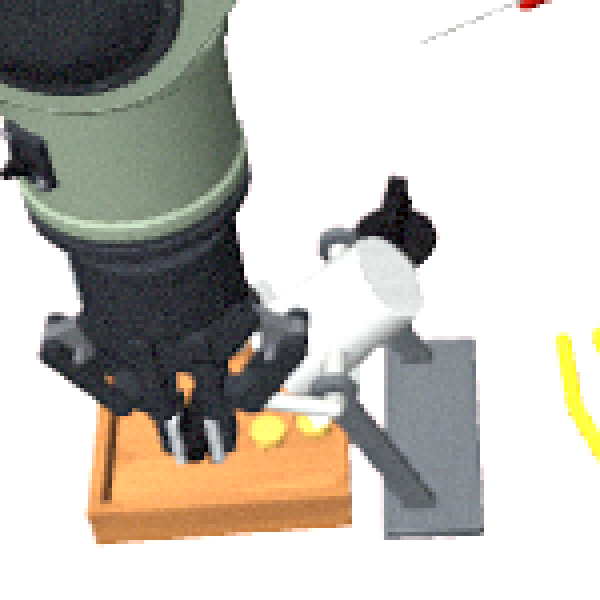

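Two blanks lie in the tray (crop 268,431 and 315,425). I let go of the pin and back off.

Call:
play_rows(deltas=[[0,0,0,0,0,0,25],[0,0,0,0,0,0,45],[0,0,0,0,0,0,45],[0,0,25,0,0,0,45],[0,0,50,0,0,0,45],[0,10,50,0,0,0,45],[0,40,40,0,0,0,45],[-10,50,0,0,0,0,45]])

```text
clock: 17.05
position: [0.5821, 0.1148, 0.2817]
tool_rot: [1.773, 1.566, 0.22]
force: [-0.6, 0.0, -0.2]
grip_width: 0.0451
```

Call:
play_rows(deltas=[[-20,50,0,0,0,0,45],[-30,50,0,0,0,0,45],[-30,50,0,0,0,0,45],[-30,50,0,0,0,0,45],[-20,30,0,0,0,0,45],[0,0,0,0,0,0,45],[0,0,0,0,0,0,45]])

```text
clock: 17.92
position: [0.4513, 0.3437, 0.2786]
tool_rot: [0.404, 1.57, -1.147]
force: [-1.1, -0.6, 0.9]
grip_width: 0.0445
```

Run:
```python
from h import *
st()
t=save("top","t9.png");s=save("side","s9.png")
for n,im in(("top",t),("side",s)):
    h=cv2.cvtColor(im,cv2.COLOR_RGB2HSV); m=cv2.inRange(h,(18,130,90),(35,255,255))
    N,_,S,C=cv2.connectedComponentsWithStats(m)
    for k in range(1,N):
        if 15<S[k,4]<400: print(n,C[k].round(1),S[k,4],onz(n,C[k],.016).round(3))
a=cv2.resize(t[90:230,290:430],(400,400),interpolation=3);b=cv2.resize(s[110:250,210:350],(400,400),interpolation=3)
cv2.imwrite("pics/crop9.png",np.clip(np.hstack([a,b])[:,:,::-1]*2.,0,255).astype(np.uint8))
```

```text
t 17.93 pos [451.3 343.7 278.6] x [ 0.    -0.001 -1.   ] jaw yaw deg 1.1 q [-0.85  0.38  0.13  1.71 -0.05  1.06 -0.69] F [-1.1 -0.6  0.9] M [-0.04  0.   -0.01] w 44.5
top [356.4 234.6] 311 [ 0.372 -0.103  0.016]
top [152.9 244.6] 16 [0.336 0.389 0.016]
top [149.  268.3] 261 [0.279 0.397 0.016]
top [150. 258.] 27 [0.304 0.395 0.016]
top [159.8 259.1] 58 [0.302 0.371 0.016]
```

View pics/crop9.png

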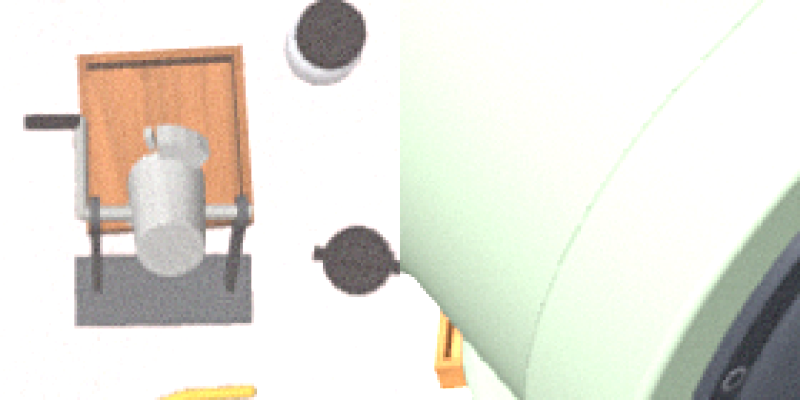

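```bash
python3 -c "
from h import *
for uv in((267,217.75),(278.75,216)): print(onz('side',uv,.016).round(3))
c=onz('top',(290+355*.35,90+260*.35),.014); print('cap',c.round(3))"
```

```text
[ 0.575 -0.07   0.016]
[ 0.547 -0.076  0.016]
cap [ 0.504 -0.241  0.014]
```

Call:
play_rows(deltas=[[-30,40,0,0,0,0,45],[-40,45,0,0,0,0,45],[-40,45,0,0,0,0,45],[-40,40,0,0,0,0,45],[-40,40,0,0,0,0,45],[-20,20,0,0,0,0,45],[0,0,0,0,0,0,45]])

```text
clock: 18.9
position: [0.2396, 0.5753, 0.2782]
tool_rot: [-1.283, 1.57, -2.831]
force: [1.0, -0.3, 0.5]
grip_width: 0.0451
```

Run:
```python
from h import *
st()
s=save("side","s10.png")
cv2.imwrite("pics/crop10.png",np.clip(cv2.resize(s[110:260,200:350],(600,600),interpolation=3)[:,:,::-1]*2.,0,255).astype(np.uint8))
```

```text
t 18.9 pos [239.6 575.3 278.2] x [-0.001 -0.    -1.   ] jaw yaw deg 1.3 q [-1.3   0.48  0.05  1.55 -0.02  1.11 -1.23] F [ 1.  -0.3  0.5] M [ 0.03 -0.03  0.02] w 45.1
```

View pics/crop10.png

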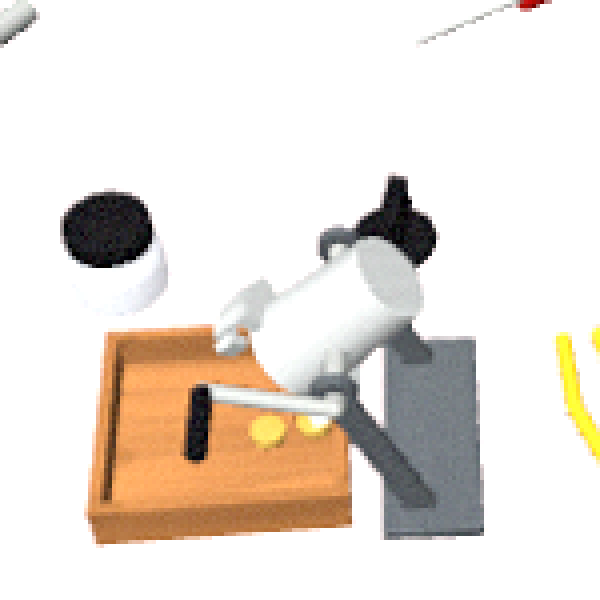

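```bash
python3 -c "
from h import *; print(workorder.job_done())"
```

```text
the job is handed in; nothing more can be done
None
```

I handed the job in at about 19 s of robot time, with the cap off, the barrel tipped and both blanks in the tray. `workorder.job_done()` gives no verdict, so this rests on my own last checks.

- **Cap:** I turned it about 80° anticlockwise, lifted it off and set it on the bare bench. The last pictures show it lying flat, grip up, centred at about (0.504, -0.241) m. That was while the barrel was still upright.
- **Barrel:** I swung it over by the lever pin to a tilt of about 2.3 rad, estimated from the tool position, let go and drew the arm well clear.
- **Blanks:** both lie in the smallest tray in the same spots in two pictures about 3 s apart. Measured from the tray's centre, they are about 29 mm and 57 mm back along x (limit 69 mm) and within about 5 mm along y (limit 64 mm).
- **Uncertain:** the second blank is partly hidden by the lever and near the tray's back wall, so its position is good only to a few millimetres. The top camera could not confirm it because the barrel covers that spot.

Forces stayed low throughout: the largest reading was about 16 N, while closing on the lever pin.

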